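# Dim the microscope lamp three clicks and take the picture

## Task

Dim the microscope lamp before taking a picture: with a fingertip, gently push the red dimmer lever on the white lamp unit along its slot from the yellow home mark, one click at a time with a short pause in each notch, and stop in the third notch without running past it. Then press the green button on the black release pad fully down and let it come up again. Only push and press: do not pinch the lever, and leave everything else standing on the bench where it is.

Things in the scene. Friction and masses are not known exactly. Their poses are not given: they have to be found in the camera images.
- lamp_unit: White box (mm) 130 (its x) x 220 (its y) x 75 high, fixed, turned about the vertical, dark round lamp port on its +x side. Origin under its centre at bench level. On the flat top a slot with the lever runs along its y at x = -30. On the dark plate, on the slot's +x side, a yellow bar marks home (y = -40) and five white dots the notches, 16 apart towards +y.
- dimmer_knob (a point): (Sizes in mm.) Centre of the lever's red knob, 28 (unit's x) x 16 (along the slot) x 32 high, so its rear pushing face is 8 from this point towards the unit's -y. The centre is 26.5 above the unit's top (101.5 above the bench), the knob's underside 10.5 above the unit's top; the space beside it over the slot is clear and flat. The point's axes are the lamp unit's.
- dimmer (a joint): Lever travel in m: 0 at home (as it starts; the end stop), growing as it slides along the unit's +y; the far end stop is at 0.080. Spring notches (clicks) at 0, 0.016, 0.032, 0.048 (the third notch from home), 0.064 and 0.080. It takes about 4 N to push over the hump half-way between two notches; then the lever snaps ahead by itself into the next notch and stays there when let go.
- release_pad: (Sizes in mm.) Black pad fixed to the bench, 100 x 80 x 24 high, carrying a green push button in a grey housing. Origin under its centre at bench level; it may be turned.
- shutter_top (a point): Centre of the top face of the green button, 28 mm across, on the release pad. The button moves straight down.
- shutter (a joint): Button travel in m: 0 up, 0.006 fully down, needing about 4 N there; it springs back when let go.
- lens_cap: Loose black plastic lens cap, disc 40 across and 11 high, lying on top of the lamp unit behind the slot, with its origin under its centre. Sizes in mm. To be left alone.
- slide_box: Loose blue plastic box, 50 x 85 x 28 high, on the table beside the lamp unit's front (robot side); origin under its centre. Sizes in mm. To be left alone.
- amber_bottle: Loose small amber bottle, 34 across and 75 high, on the table about 95 behind the release pad; origin under its centre. Sizes in mm. To be left alone.
- gauge_stand: Loose dial-gauge stand, red block 50 x 42 x 50 high with a jointed-looking red arm up to 185 high; origin under the block's centre. Sizes in mm. To be left alone.
- foam_block: Loose white block 70 x 60 x 50 high; origin under its centre. Sizes in mm. To be left alone.
- beaker: Loose glass beaker, 54 across and 70 high; origin under its centre. Sizes in mm. To be left alone.
- screwdriver: Loose screwdriver 140 long, lying on the table; origin on its underside. Sizes in mm. To be left alone.
There are look-alikes about, which are no part of the job. Several things have the shape of the release_pad; the one meant has the colours described above.

How it is judged (in metres and radians):
On the way, in this order (a step that is already met when the one before it is completed fails the run):
1. the lever rests in the first notch (value of joint dimmer between 0.012 and 0.02 m), for 0.15 s.
2. the lever rests in the second notch (value of joint dimmer between 0.028 and 0.036 m), for 0.15 s.
3. the lever rests in the third notch (value of joint dimmer between 0.044 and 0.052 m), for 0.3 s.
4. the green button is pressed down (value of joint shutter above 0.0045 m), for 0.05 s.
At the end, for the whole second after the job is handed in: The lever is at rest in the third notch (travel 0.048 m, within 4 mm), and the green button has been pressed (at least 4.5 of its 6 mm) and is up again (under 2 mm) (all of step 3 and velocity of joint dimmer between -0.005 and 0.005 m/s and value of joint shutter below 0.002 m); the robot touches nothing.
It fails at once if the lever was run past the third notch (more than 6 mm beyond it) (value of joint dimmer above 0.054 m).
It fails at once if the button was pressed (over 3 mm) while the lever was not in the third notch (value of joint shutter above 0.003 m and not (value of joint dimmer between 0.044 and 0.052 m)).
It fails at once if the lever was pinched or forced (more than 18 N) (contact force between the fingers and dimmer above 18 N).
It fails at once if the button was hit hard (more than 40 N on it) (contact force between anything else and shutter above 40 N).
It fails at once if another thing on the bench was moved by more than 20 mm or lifted (distance of any of lens_cap, slide_box, amber_bottle, gauge_stand, foam_block, beaker, screwdriver from where it was at the start of the episode above 0.02 m).
It also fails if it takes over 59 s, if anything falls off the work surface, if the arm or the gripper's body presses on something with over 40 N, if the wrist force passes 120 N, or if a joint passes its speed limit or range.

## Robot

A 7-joint arm with a two-finger parallel gripper is mounted at the origin on the work surface. World frame = base frame: x ahead of the robot, y to its left, z up, the work surface at z = 0. Lengths are in mm, angles in rad, forces in N, time in s.
With the tool pointing down it reaches from about 425 to 800 mm from the base axis. Payload 8.3 kg.
Tool frame: the origin (TCP) lies midway between the tips of the shut fingers; the grasp point (between the pads) lies 19 mm behind it; z points along the fingers, y is the direction in which the jaws open and shut (so a half turn about z gives the same grasp; the last joint's range is limited). The gripper opens to 85 mm and grips with 20 to 120 N. Pads are 22 mm wide; open, the fingers measure 114 mm over their backs; the gripper's body (76 mm by 85 mm) begins 54 mm behind the grasp point. The pads swing forward as they close: fully open they stand 13 mm farther back than shut.
Start: joints at [-1.198, 0.383, 0.016, 1.37, -0.006, 1.388, -0.046], TCP at [263.783, 566.588, 231.279] pointing down, gripper open.
Joint ranges: [-2.95, 2.95], [-0.25, 2.06], [-1.52, 1.56], [0.18, 2.33], [-1.44, 4.58], [0.02, 2.06], [-3.01, 3.01]. Speed limits (rad/s): [2.39, 2.39, 3.01, 3.01, 3.14, 3.14, 3.14].

## Interface

Orientations are given as [roll, pitch, yaw] about the fixed x, y, z axes, in that order (R = Rz(yaw) Ry(pitch) Rx(roll)).
In Python, from cell import robot gives the robot as it stands.
- The arm moves only by the shell command python3 -m creep 'ROWS' [OPENING]. ROWS is JSON, a list of rows, each a list of 4 numbers: the shift along the tool's x, y, z in m, then the turn about the tool's z in rad. In form: [[x, y, z, yaw], ...]. A call has 1 to 20 rows; each row is the pose to reach, as a shift and turn from the pose commanded when the call began, along the tool's axes at that moment; what a row does not reach only later rows make up. A row lasts 1/8 s, in which the tool goes at most 62.5 mm and 10.7 degrees, less where a joint would pass 70% of its speed; a pose out of reach is approached as far as the arm can. A call with a gripper value outside its range is refused whole. OPENING is the opening, from 0 (shut) to 1 (fully open), set as the call begins (- or left out, the last holds). The fingers move at their own pace and stop on an object; the grip force is fixed at half the most. Time passes only in rows, so rows that repeat a pose let the fingers close. It gives the time, the measured TCP pose, the force and the opening at its end, in the units of the state.
- robot.read_state(): the state, without advancing time (a new reading comes with each control period).
- robot.snapshot(name): name is "scene" or "top" or "wrist"; returns (picture, depth): 420x560x3 uint8, blue, green, red; 420x560 float32, mm along the optical axis (not along the pixel's ray), 0 where there is no reading.
- robot.camera_params(name): a dict with "fx", "fy", "cx", "cy" (pixels), "world_from_camera" (4x4, takes a point from camera to world coordinates); the wrist camera has in their place "mount" (4x4, takes a point from camera to tool coordinates, whose origin is the TCP and whose axes are the flange's). Camera axes: x right, y down, z forward; pixel columns grow to the right and rows downward; lengths in mm; the calibration is good to about 2 mm. A picture is of the moment at which its call begins: read the wrist's pose just before it. camera_params takes no time and is no camera call.
- robot.finish_job(): hands the job in, once; it reports no verdict.
The state is a dict: "time": time; "qpos": joint angles; "qvel": joint speeds; "joint_efforts": joint torques, N m; "eef_pos": TCP position; "tcp_rot": TCP orientation; "ft_force": force on the tool from outside, world axes, zero at the start; "torque": the same for the moment, N m; "gripper_width": opening from 0.0 (shut) to 1.0 (fully open).
Only numpy, scipy, OpenCV 4.12 (cv2) and the standard library are available. Lean on these libraries where they do the work, as an engineer would, in place of code of your own. Each camera call takes 0.05 s, during which the arm holds its last target. There are 200 camera calls.

## Working session

There is one attempt and no reset: what is moved stays moved. The work goes in short steps, Python scripts to look and compute and a shell command to move; the robot and the scene stay as the last step left them, time stands still between calls to the robot, and variables do not carry over. Pictures are saved under pics/ and viewed, about 8 in all and at most 12, crops included, and the job is handed in when it is done.

```bash
ls; mkdir -p pics; python3 - <<'E'
from cell import robot
import cv2,numpy as np
s=robot.read_state();print(s['time'],s['eef_pos'],s['tcp_rot'],s['gripper_width'])
for n in('scene','top'):
    p,d=robot.snapshot(n);cv2.imwrite(f'pics/{n}0.png',p);np.save(f'pics/{n}0.npy',d)
    c=robot.camera_params(n);print(n,c['fx'],c['cx'],c['cy'],np.round(c['world_from_camera'],3).tolist())
E
```

```text
pics
0.0 [263.58348914 566.13535269 230.26270771] [-3.13958801e+00  5.14392337e-05  2.70588641e+00] 0.997780868910612
scene 398.6003204539264 277.2550064849706 217.98878542903427 [[-0.524, 0.432, -0.734, 1264.804], [0.851, 0.285, -0.44, 472.991], [0.019, -0.855, -0.518, 601.893], [0.0, 0.0, 0.0, 1.0]]
top 435.22836021295575 281.85588289559934 213.25458768291557 [[-0.007, -0.994, 0.108, 459.589], [-1.0, 0.005, -0.019, 45.393], [0.018, -0.108, -0.994, 1160.393], [0.0, 0.0, 0.0, 1.0]]
```

View pics/top0.png

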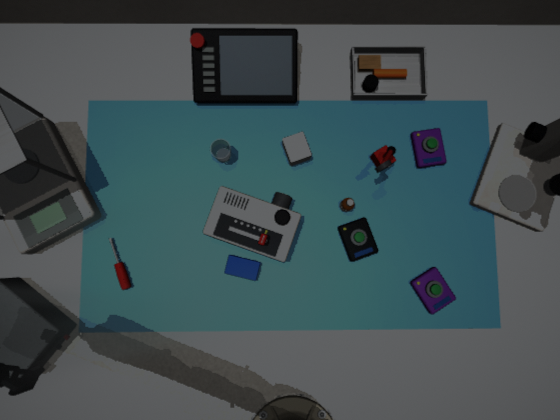

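View pics/scene0.png

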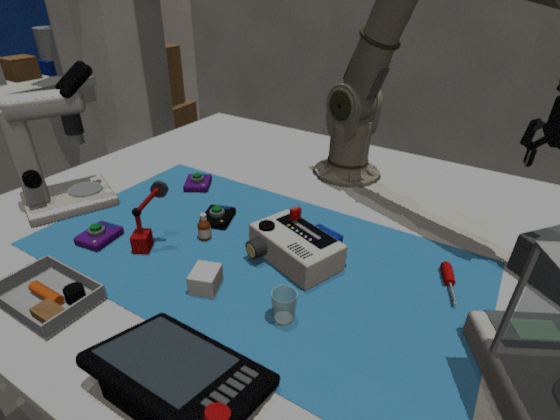

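The top view shows three pads: black at (358,239), purple at (429,147) and purple at (433,290). The black one with the green button matches the description. The lamp unit is at (252,224), with the red knob at (264,239). I'll confirm with an enlarged crop and measure.

```bash
cat > h.py <<'E'
import numpy as np,cv2
from cell import robot
def ray(n,u,v,z,T=None):
    c=robot.camera_params(n); T=np.array(c['world_from_camera']) if T is None else T
    d=T[:3,:3]@np.array([(u-c['cx'])/c['fx'],(v-c['cy'])/c['fy'],1]);o=T[:3,3]
    return o+d*(z-o[2])/d[2]
def comps(m,amin=6):
    n,l,s,c=cv2.connectedComponentsWithStats(m.astype(np.uint8))
    return [(s[i,4],*np.round(c[i],1),*s[i,:4]) for i in range(1,n) if s[i,4]>=amin]
E
python3 - <<'E'
from h import *
p=cv2.imread('pics/top0.png');d=np.load('pics/top0.npy')
h=cv2.cvtColor(p,cv2.COLOR_BGR2HSV).astype(int);H,S,V=h[...,0],h[...,1],h[...,2]
g=(H>45)&(H<80)&(S>80)&(V>40)
for c in comps(g): print('green',c[:3],ray('top',c[1],c[2],35).round(1))
r=((H<8)|(H>172))&(S>150)&(V>60)
for c in comps(r): print('red',c,ray('top',c[1],c[2],117.5).round(1))
w=np.zeros_like(g);w[180:270,195:310]=1
w&=(S<50)&(V>75)
w=cv2.morphologyEx(w.astype(np.uint8),cv2.MORPH_CLOSE,np.ones((3,3)))
cs,_=cv2.findContours(w,0,1);k=max(cs,key=cv2.contourArea)
rc=cv2.minAreaRect(k);b=cv2.boxPoints(rc)
W=np.array([ray('top',*q,75) for q in b]);print(rc,W.round(1).tolist(),W.mean(0),[np.linalg.norm(W[i]-W[i-1]).round(1) for i in range(4)],[np.arctan2(*(W[i]-W[i-1])[1::-1]).round(3) for i in range(4)])
a=cv2.resize(p[180:275,195:390],None,fx=4,fy=4,interpolation=cv2.INTER_CUBIC)
cv2.imwrite('pics/crop1.png',cv2.convertScaleAbs(a,alpha=1.5))
E
```

```text
green (np.int32(81), np.float64(431.7), np.float64(142.5)) [ 770.  -376.6   35. ]
green (np.int32(88), np.float64(359.0), np.float64(236.6)) [ 520.3 -175.6   35. ]
green (np.int32(89), np.float64(435.8), np.float64(289.1)) [ 384.3 -370.1   35. ]
red (np.int32(152), np.float64(196.8), np.float64(39.8), np.int32(191), np.int32(33), np.int32(13), np.int32(15)) [1012.4  236.3  117.5]
red (np.int32(111), np.float64(380.5), np.float64(153.4), np.int32(374), np.int32(146), np.int32(13), np.int32(17)) [ 720.1 -217.8  117.5]
red (np.int32(14), np.float64(392.9), np.float64(160.0), np.int32(391), np.int32(158), np.int32(5), np.int32(5)) [ 703.5 -247.8  117.5]
red (np.int32(47), np.float64(262.1), np.float64(238.9), np.int32(258), np.int32(234), np.int32(9), np.int32(11)) [511.7  73.4 117.5]
red (np.int32(185), np.float64(121.1), np.float64(275.6), np.int32(115), np.int32(263), np.int32(13), np.int32(26)) [427.2 405.8 117.5]
((251.3103790283203, 223.09002685546875), (87.0542221069336, 51.08918762207031), 19.604087829589844) [[530.5, 224.7, 75.0], [651.8, 183.2, 75.0], [576.7, -22.9, 75.0], [456.9, 21.0, 75.0]] [553.97770385 101.50227141  75.        ] [np.float64(216.5), np.float64(128.1), np.float64(219.3), np.float64(127.6)] [np.float64(1.224), np.float64(-0.33), np.float64(-1.92), np.float64(2.79)]
```

View pics/crop1.png

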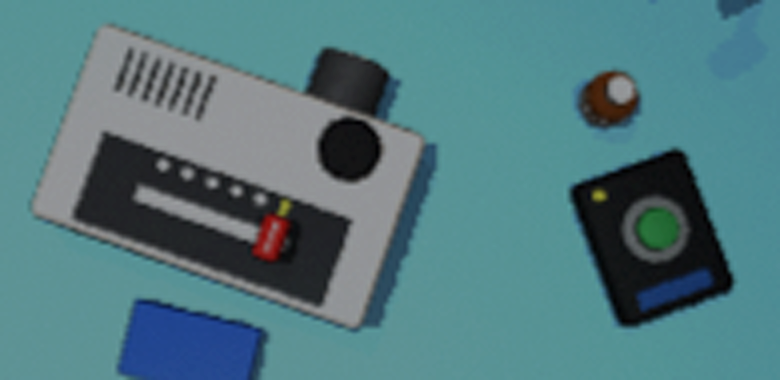

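Crop: the black pad has its green button at (658,229), and the knob sits at the yellow mark (270,238) with the dots running to the left (unit +y). Fitting the box outline gives the knob at (512,74), and the red mask gives (511.7,73.4), so the two agree. Unit yaw ≈ -0.345, so tool +y is almost along the slot already. I'm moving behind the lever with the jaws shut.

```bash
python3 -m creep '[[-0.015,-0.013,0,0],[-0.045,-0.04,0,-0.01],[-0.08,-0.07,0,-0.02],[-0.115,-0.101,0,-0.03],[-0.15,-0.132,0,-0.04],[-0.185,-0.163,0,-0.05],[-0.22,-0.194,0,-0.06],[-0.255,-0.225,0,-0.07],[-0.29,-0.256,0,-0.08],[-0.325,-0.287,0,-0.09],[-0.36,-0.318,0.01,-0.09],[-0.395,-0.349,0.025,-0.09],[-0.42,-0.37,0.045,-0.09],[-0.432,-0.38,0.06,-0.09],[-0.437,-0.384,0.07,-0.09],[-0.437,-0.384,0.07,-0.09],[-0.437,-0.384,0.07,-0.09]]' 0
python3 - <<'E'
from h import *
from scipy.spatial.transform import Rotation as R
s=robot.read_state();print(s['time'],s['eef_pos'],s['tcp_rot'],s['ft_force'],s['gripper_width'])
p,d=robot.snapshot('wrist');cv2.imwrite('pics/w1.png',p);c=robot.camera_params('wrist');M=np.array(c['mount']);print(M.round(3).tolist())
T=np.eye(4);T[:3,:3]=R.from_euler('xyz',s['tcp_rot']).as_matrix();T[:3,3]=s['eef_pos'];T=T@M
h=cv2.cvtColor(p,cv2.COLOR_BGR2HSV).astype(int);H,S,V=h[...,0],h[...,1],h[...,2]
r=((H<8)|(H>172))&(S>150)&(V>60)
for k in comps(r,60): print('red',k,ray('wrist',k[1],k[2],117.5,T).round(1))
E
```

```text
time: 2.22
eef_pos: [497.9, 35.1, 161.7]
tcp_rot: [3.141, 0.0, 2.797]
ft_force: [-0.6, 0.6, -0.0]
gripper_width: -0.001
2.225 [497.90960833  35.06248486 161.7409172 ] [3.14106060e+00 1.95050856e-04 2.79726760e+00] [-0.60099931  0.61421979 -0.0355773 ] -0.0009850652380181746
[[0.0, -0.948, -0.319, 83.321], [1.0, 0.001, -0.001, -0.494], [0.001, -0.319, 0.948, -142.805], [0.0, 0.0, 0.0, 1.0]]
red (np.int32(1269), np.float64(340.6), np.float64(222.9), np.int32(326), np.int32(197), np.int32(32), np.int32(55)) [503.   71.6 117.5]
```

View pics/w1.png

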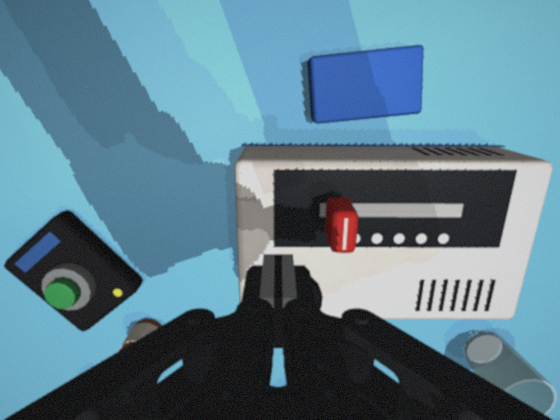

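The wrist view shows the knob at (342,225) beside the home mark, the fingertips at (278,258) clear behind it, and the cap hidden under the gripper's dark outline. Lateral offset along tool x is about 0. I'm going down next.

```bash
python3 -m creep '[[0,0,0.01,0],[0,0,0.03,0],[0,0,0.05,0],[0,0,0.062,0],[0,0,0.068,0],[0,0,0.068,0],[0,0.006,0.068,0],[0,0.012,0.068,0],[0,0.012,0.068,0]]' -
python3 - <<'E'
from h import *
from scipy.spatial.transform import Rotation as R
s=robot.read_state();print(s['time'],s['eef_pos'],s['ft_force'])
p,d=robot.snapshot('wrist');cv2.imwrite('pics/w2.png',cv2.resize(p[150:320,200:480],None,fx=2.5,fy=2.5))
E
```

```text
time: 3.4
eef_pos: [502.3, 46.3, 93.6]
tcp_rot: [3.141, 0.0, 2.797]
ft_force: [0.4, 0.8, 0.7]
gripper_width: 0.001
3.4 [502.32610023  46.26793156  93.57645948] [0.38298326 0.8068291  0.70903789]
```

View pics/w2.png

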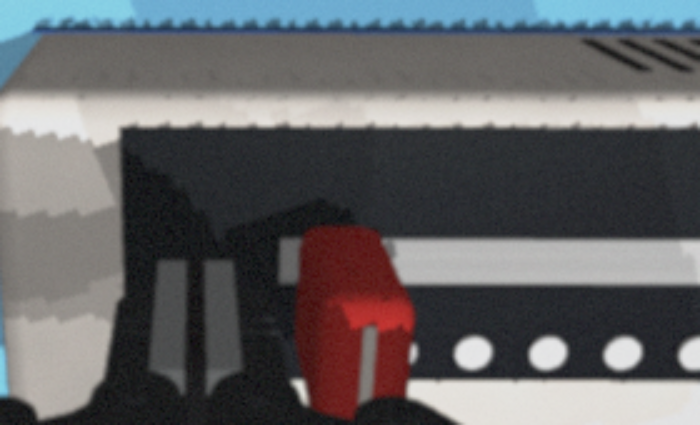

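The fingertips are at (195,320) in the crop, just behind the knob (350,320), at the right height. I'm creeping forward and measuring knob travel from the wrist camera.

```bash
cat > k.py <<'E'
from h import *
from scipy.spatial.transform import Rotation as R
def knob():
    s=robot.read_state();p,_=robot.snapshot('wrist')
    T=np.eye(4);T[:3,:3]=R.from_euler('xyz',s['tcp_rot']).as_matrix();T[:3,3]=s['eef_pos'];T=T@np.array(robot.camera_params('wrist')['mount'])
    h=cv2.cvtColor(p,cv2.COLOR_BGR2HSV).astype(int);H,S,V=h[...,0],h[...,1],h[...,2]
    r=((H<8)|(H>172))&(S>140)&(V>40)
    k=max(comps(r,60));u=np.array([.338,.941])
    # rear edge / front edge columns of the blob in rows near its top (robot-side face)
    row=k[4]+12;cols=np.where(r[row,k[3]-0:k[3]+k[5]])[0]+k[3]
    q=[ray('wrist',c,row,100,T)[:2]@u for c in(cols.min(),cols.max())]
    print('t',round(s['time'],2),'tcp_u',round(s['eef_pos'][:2]@u,1),'F_u',round(s['ft_force'][:2]@u,2),'knob_u',np.round(q,1),np.mean(q).round(1),'blob',k[0],k[3:7])
knob()
E
python3 k.py; python3 -m creep '[[0,0.001,0,0],[0,0.002,0,0],[0,0.003,0,0],[0,0.003,0,0]]' -; python3 k.py;python3 -m creep '[[0,0.001,0,0],[0,0.002,0,0],[0,0.002,0,0]]' -; python3 k.py;python3 -m creep '[[0,0.001,0,0],[0,0.002,0,0],[0,0.002,0,0]]' -; python3 k.py
```

```text
t 3.45 tcp_u 212.8 F_u 0.34 knob_u [231.6 245.6] 238.6 blob 2672 (np.int32(319), np.int32(240), np.int32(49), np.int32(78))
time: 4.0
eef_pos: [502.9, 48.2, 93.3]
tcp_rot: [-3.142, -0.0, 2.796]
ft_force: [0.4, 1.0, -1.2]
gripper_width: 0.002
t 4.0 tcp_u 215.4 F_u 1.06 knob_u [231.5 246. ] 238.8 blob 2620 (np.int32(314), np.int32(241), np.int32(47), np.int32(76))
time: 4.42
eef_pos: [503.7, 50.1, 93.3]
tcp_rot: [-3.142, -0.0, 2.796]
ft_force: [0.5, -0.1, 0.8]
gripper_width: -0.003
t 4.42 tcp_u 217.4 F_u 0.11 knob_u [231.8 246.3] 239.1 blob 2502 (np.int32(310), np.int32(241), np.int32(46), np.int32(78))
time: 4.85
eef_pos: [504.3, 51.9, 93.3]
tcp_rot: [-3.141, -0.0, 2.796]
ft_force: [0.4, 0.1, -0.0]
gripper_width: 0.004
t 4.85 tcp_u 219.3 F_u 0.22 knob_u [232.4 246.4] 239.4 blob 2363 (np.int32(307), np.int32(240), np.int32(46), np.int32(78))
```

```bash
for i in 1 2 3; do python3 -m creep '[[0,0.001,0,0],[0,0.002,0,0],[0,0.002,0,0]]' - >/dev/null; python3 k.py; done
```

```text
t 5.28 tcp_u 221.0 F_u -2.88 knob_u [233.7 248.1] 240.9 blob 2358 (np.int32(307), np.int32(240), np.int32(45), np.int32(78))
t 5.7 tcp_u 223.2 F_u -3.97 knob_u [236.3 250.3] 243.3 blob 2361 (np.int32(307), np.int32(240), np.int32(45), np.int32(79))
t 6.12 tcp_u 225.8 F_u -2.56 knob_u [238.9 252.9] 245.9 blob 2371 (np.int32(307), np.int32(240), np.int32(46), np.int32(78))
```

```bash
python3 -m creep '[[0,0.001,0,0],[0,0.002,0,0],[0,0.002,0,0]]' - >/dev/null; python3 k.py
```

```text
t 6.55 tcp_u 227.9 F_u -0.36 knob_u [247.6 262.1] 254.8 blob 2694 (np.int32(321), np.int32(241), np.int32(49), np.int32(78))
```

The lever snapped into notch 1 (+16.1 mm), with no contact force. I'm pausing here, then making the second click.

```bash
python3 -m creep '[[0,0,0,0],[0,0,0,0],[0,0,0,0],[0,0,0,0],[0,0.002,0,0],[0,0.004,0,0],[0,0.006,0,0],[0,0.007,0,0],[0,0.008,0,0],[0,0.009,0,0],[0,0.010,0,0],[0,0.011,0,0],[0,0.012,0,0],[0,0.013,0,0],[0,0.013,0,0]]' - >/dev/null; python3 k.py;  python3 -m creep '[[0,0.001,0,0],[0,0.0015,0,0],[0,0.0015,0,0]]' - >/dev/null; python3 k.py
```

```text
t 8.47 tcp_u 240.2 F_u -3.83 knob_u [253.4 267.4] 260.4 blob 2350 (np.int32(307), np.int32(241), np.int32(45), np.int32(77))
t 8.9 tcp_u 242.3 F_u -0.19 knob_u [255.4 269.9] 262.7 blob 2361 (np.int32(307), np.int32(241), np.int32(46), np.int32(77))
```

```bash
python3 -m creep '[[0,0.001,0,0],[0,0.0015,0,0],[0,0.0015,0,0],[0,0.0015,0,0]]' - >/dev/null; python3 k.py
```

```text
t 9.45 tcp_u 243.5 F_u -0.04 knob_u [264. 278.] 271.0 blob 2695 (np.int32(322), np.int32(240), np.int32(49), np.int32(78))
```

The lever is in notch 2 (+32.3 mm). After a pause I'll make the third click.

```bash
python3 -m creep '[[0,0,0,0],[0,0,0,0],[0,0,0,0],[0,0,0,0],[0,0.002,0,0],[0,0.004,0,0],[0,0.006,0,0],[0,0.007,0,0],[0,0.008,0,0],[0,0.009,0,0],[0,0.010,0,0],[0,0.011,0,0],[0,0.012,0,0],[0,0.013,0,0],[0,0.0135,0,0],[0,0.0135,0,0]]' - >/dev/null; python3 k.py;  python3 -m creep '[[0,0.001,0,0],[0,0.0015,0,0],[0,0.0015,0,0]]' - >/dev/null; python3 k.py;
```

```text
t 11.5 tcp_u 256.9 F_u -3.2 knob_u [270. 284.] 277.0 blob 2360 (np.int32(307), np.int32(241), np.int32(45), np.int32(77))
t 11.93 tcp_u 258.9 F_u -0.53 knob_u [271.6 286. ] 278.8 blob 2372 (np.int32(307), np.int32(241), np.int32(46), np.int32(77))
```

```bash
python3 -m creep '[[0,0.001,0,0],[0,0.0015,0,0],[0,0.0015,0,0],[0,0.0015,0,0]]' - ; python3 k.py
```

```text
time: 12.48
eef_pos: [518.1, 90.0, 93.3]
tcp_rot: [3.142, 0.0, 2.796]
ft_force: [0.2, -0.6, 0.3]
gripper_width: 0.003
t 12.47 tcp_u 259.8 F_u -0.51 knob_u [279.5 294.4] 287.0 blob 2691 (np.int32(322), np.int32(241), np.int32(48), np.int32(77))
```

The lever is in notch 3 (+48.3 mm). I'm backing off, rising and going above the button.

```bash
python3 -m creep '[[0,-0.004,0,0],[0,-0.006,-0.01,0],[0,-0.006,-0.03,0],[0,-0.006,-0.06,0],[0,-0.01,-0.08,0],[-0.012,-0.035,-0.085,0],[-0.024,-0.065,-0.085,0],[-0.036,-0.1,-0.085,0],[-0.05,-0.135,-0.085,0],[-0.063,-0.17,-0.085,0],[-0.075,-0.2,-0.08,0],[-0.084,-0.228,-0.065,0],[-0.09,-0.243,-0.045,0],[-0.092,-0.249,-0.027,0],[-0.092,-0.249,-0.017,0],[-0.092,-0.249,-0.017,0],[-0.092,-0.249,-0.017,0]]' -
python3 - <<'E'
from h import *
from scipy.spatial.transform import Rotation as R
s=robot.read_state()
p,d=robot.snapshot('wrist');cv2.imwrite('pics/w3.png',p)
T=np.eye(4);T[:3,:3]=R.from_euler('xyz',s['tcp_rot']).as_matrix();T[:3,3]=s['eef_pos'];T=T@np.array(robot.camera_params('wrist')['mount'])
def green(p):
    h=cv2.cvtColor(p,cv2.COLOR_BGR2HSV).astype(int);H,S,V=h[...,0],h[...,1],h[...,2]
    return (H>45)&(H<80)&(S>80)&(V>40)
c=robot.camera_params('wrist')
for k in comps(green(p),60):
    z=d[int(k[2]),int(k[1])];q=T@[(k[1]-c['cx'])/c['fx']*z,(k[2]-c['cy'])/c['fy']*z,z,1]
    print(k,'depth',z,q.round(1),[ray('wrist',k[1],k[2],zz,T).round(1).tolist() for zz in(30,35,40)])
# height from initial top depth, and scene ray
d=np.load('pics/top0.npy');c=robot.camera_params('top');z=np.median(d[235:239,357:361]);print('top z',(np.array(c['world_from_camera'])@[(359-c['cx'])/c['fx']*z,(236.6-c['cy'])/c['fy']*z,z,1]).round(1))
for k in comps(green(cv2.imread('pics/scene0.png'))):print('scene',k[:3],ray('scene',k[1],k[2],35).round(1))
E
```

```text
time: 14.65
eef_pos: [520.8, -174.7, 110.9]
tcp_rot: [3.141, 0.001, 2.797]
ft_force: [-0.6, -1.7, 0.2]
gripper_width: 0.001
(np.int32(1355), np.float64(276.4), np.float64(215.6), np.int32(256), np.int32(195), np.int32(42), np.int32(42)) depth 222.39845 [ 516.5 -174.7   45.7    1. ] [[522.2, -176.8, 30.0], [520.4, -176.2, 35.0], [518.6, -175.5, 40.0]]
top z [ 519.8 -173.5   45.7    1. ]
scene (np.int32(35), np.float64(196.4), np.float64(175.2)) [ 375.4 -376.2   35. ]
scene (np.int32(57), np.float64(216.1), np.float64(208.5)) [ 512.5 -181.7   35. ]
scene (np.int32(68), np.float64(95.0), np.float64(227.0)) [ 761.4 -382.2   35. ]
```

View pics/w3.png

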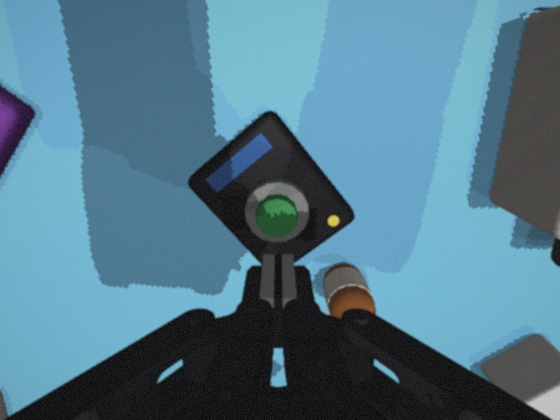

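The view shows the black pad with its green button at (276,215), the fingertips just above it and the bottle at (348,290), clear. The button top is at about (518,-174,45.7) in both depth readings. I'm going down to just above it, then pressing in small steps.

```bash
python3 -m creep '[[0.0025,0,0.01,0],[0.0025,0,0.03,0],[0.0025,0,0.048,0],[0.0025,0,0.058,0],[0.0025,0,0.062,0],[0.0025,0,0.062,0],[0.0025,0,0.062,0]]' -; python3 -m creep '[[0,0,0.001,0],[0,0,0.002,0],[0,0,0.003,0],[0,0,0.004,0],[0,0,0.005,0],[0,0,0.005,0]]' -
```

```text
time: 15.58
eef_pos: [518.3, -174.8, 48.9]
tcp_rot: [3.141, 0.001, 2.796]
ft_force: [-0.4, 0.4, 0.3]
gripper_width: 0.006
time: 16.32
eef_pos: [518.0, -174.6, 43.3]
tcp_rot: [-3.142, 0.0, 2.796]
ft_force: [-0.1, 0.5, 3.6]
gripper_width: -0.0
```

```bash
for i in 1 2; do python3 -m creep '[[0,0,0.001,0],[0,0,0.0015,0],[0,0,0.0015,0]]' - | grep -E 'eef|ft'; done
```

```text
eef_pos: [518.0, -174.6, 41.9]
ft_force: [-0.2, -0.5, 3.2]
eef_pos: [517.9, -174.6, 40.3]
ft_force: [0.1, 0.9, 4.0]
```

```bash
for i in 1 2; do python3 -m creep '[[0,0,0.0005,0],[0,0,0.001,0],[0,0,0.001,0],[0,0,0.001,0]]' - | grep -E 'eef|ft'; done
```

```text
eef_pos: [518.0, -174.6, 40.0]
ft_force: [-1.7, 1.2, 11.9]
eef_pos: [518.1, -174.7, 39.8]
ft_force: [-6.7, 3.6, 19.7]
```

The force climbs while the height stays put, so the button is at its bottom stop. I'm lifting off, then checking the button and lever.

```bash
python3 -m creep '[[0,0,-0.002,0],[0,0,-0.006,0],[0,0,-0.015,0],[0,0,-0.04,0],[0,0,-0.08,0],[0,0,-0.12,0],[0.01,-0.03,-0.14,0],[0.02,-0.06,-0.14,0],[0.03,-0.09,-0.14,0],[0.03,-0.12,-0.14,0],[0.03,-0.12,-0.14,0],[0.03,-0.12,-0.14,0]]' -
python3 - <<'E'
from h import *
p,d=robot.snapshot('top');cv2.imwrite('pics/t2.png',cv2.convertScaleAbs(cv2.resize(p[130:290,100:420],None,fx=2.5,fy=2.5,interpolation=cv2.INTER_CUBIC),alpha=1.4))
c=robot.camera_params('top');h=cv2.cvtColor(p,cv2.COLOR_BGR2HSV).astype(int);H,S,V=h[...,0],h[...,1],h[...,2]
for k in comps(((H<8)|(H>172))&(S>150)&(V>60)):
  q=ray('top',k[1],k[2],117.5);print('red',k[:3],q.round(1),'travel',((q[:2]-[511.7,73.4])@[.338,.941]).round(1))
for k in comps((H>45)&(H<80)&(S>80)&(V>40)):
  z=np.median(d[int(k[2])-1:int(k[2])+2,int(k[1])-1:int(k[1])+2]);print('green',k[:3],'z',(np.array(c['world_from_camera'])@[(k[1]-c['cx'])/c['fx']*z,(k[2]-c['cy'])/c['fy']*z,z,1])[2].round(1))
E
```

```text
time: 19.58
eef_pos: [449.0, -276.7, 178.1]
tcp_rot: [3.141, -0.001, 2.796]
ft_force: [0.3, 0.2, 0.3]
gripper_width: -0.003
red (np.int32(155), np.float64(196.8), np.float64(39.8)) [1012.4  236.3  117.5] travel 322.6
red (np.int32(137), np.float64(381.6), np.float64(153.8)) [ 719.1 -220.5  117.5] travel -206.4
red (np.int32(15), np.float64(392.9), np.float64(159.9)) [ 703.7 -247.9  117.5] travel -237.4
red (np.int32(41), np.float64(243.3), np.float64(232.0)) [528.5 118.4 117.5] travel 48.0
red (np.int32(189), np.float64(121.3), np.float64(275.6)) [427.2 405.4 117.5] travel 283.8
green (np.int32(82), np.float64(431.7), np.float64(142.5)) z 47.7
green (np.int32(92), np.float64(359.1), np.float64(236.7)) z 44.5
```

View pics/t2.png

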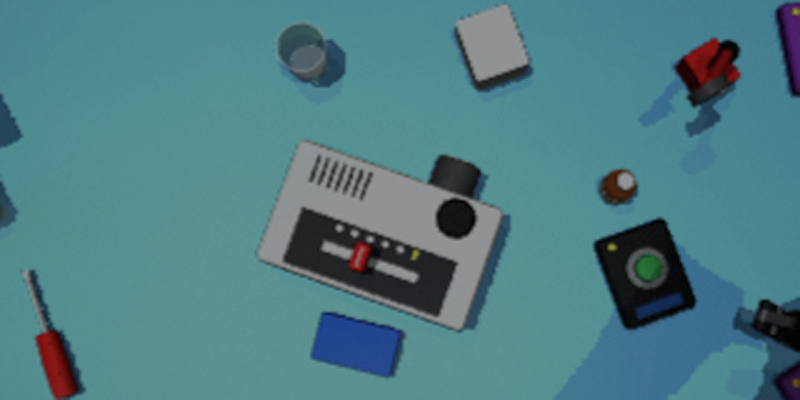

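The view shows the knob at the third dot (362,257), the green button up (648,268) and everything else where it was. I'm handing in.

```bash
python3 -c "from cell import robot;print(robot.finish_job())"
```

```text
the job is handed in; nothing more can be done
None
```

I pushed the dimmer lever with the shut fingertips one click at a time, pausing in each notch, and it is resting in the third notch. I then pressed the green button on the black pad to its bottom stop, released it, and handed the job in. The hand-in reported no verdict.

- **Lever:** the wrist camera measured 16.1, 32.3 and 48.3 mm at the three notches. The final top view gave 48.0 mm. The push force read about 4 N at most between steps.
- **Button press:** the fingertip went down about 6 mm, then the force rose to about 20 N with almost no further movement, so it reached the stop. That was well under the 40 N limit.
- **Button release:** the button looks up again. Its top read 44.5 mm by depth, against 45.7 mm before the press. That 1.2 mm difference is probably depth noise, but I did not measure it again.
- **Surroundings:** the last picture shows nothing else moved, judged by eye. The arm was clear of everything, with a wrist force reading below 0.5 N, and the clock stood at about 20 s.

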